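# Seat the dies of a sectioned dental model by tracing its tooth row

### The arm

A 7-joint arm with a two-finger parallel gripper is mounted at the origin on a cart in front of the work surface, level with it; the furniture and walls round the work are solid. World frame = base frame: x ahead of the robot, y to its left, z up, the work surface at z = 0. Lengths are in m, angles in degrees, forces in N, time in s.
With the tool pointing down it reaches from about 0.35 to 0.9 m from the base axis. Payload 8.1 kg.
Tool frame: the origin (TCP) lies at the very end of the fingers, on their centre line; the grasp point (between the pads) lies 19 mm behind it; z points along the fingers, y is the line along which they close (so a half turn about z gives the same grasp; the last joint's range is limited). The gripper opens to 85 mm and grips with 20 to 120 N. Pads are 22 mm wide; open, the fingers measure 114 mm over their backs; the gripper's body (76 mm by 85 mm) begins 54 mm behind the grasp point. The pads swing forward as they close: fully open they stand 13 mm farther back than shut.
Start: joints at [70.21, 24.895, 1.432, 90.138, -0.665, 64.973, -4.303], TCP at [0.15, -0.607, 0.231] pointing down, gripper open.
Joint ranges: [-149.89, 149.89], [-25.12, 119.58], [-72.63, 75.52], [4.76, 147.25], [-75.54, 255.54], [6.69, 114.76], [-157.13, 157.13]. Speed limits (degrees/s): [127.2, 127.2, 172.46, 172.46, 180, 180, 180].

### API

Orientations are given as [roll, pitch, yaw] about the fixed x, y, z axes, in that order (R = Rz(yaw) Ry(pitch) Rx(roll)).
In Python, from rig import env gives the robot as it stands. Calls block until the motion is done:
- env.reach(position, orientation): joint-space move of the TCP to a pose.
- env.movel(position, v=0.15, rotation=None, stop_force=None): straight line of the TCP; rotation=None keeps the orientation; v is the mean speed in m/s. With stop_force (N) it stops when the force on the tool has changed by that much, and returns True; else False.
- env.set_joints(angles): joint-space move.
- env.command_gripper(opening, newtons=None): finger opening in m; newtons is the grip in N (None keeps the last); returns when the fingers have stopped.
- env.wait(seconds).
- env.inverse_kinematics(position, orientation): joint angles nearest the present ones, or None.
- env.read_state(): the state.
- env.camera(name): name is "side" or "top"; returns the picture (480x640x3 uint8, red, green, blue); there is no depth.
- env.get_calibration(name): a dict with "camera_matrix" (3x3 intrinsics, pixels), "R" (3x3) and "t" (3): a world point X has camera coordinates R X + t. Camera axes: x right, y down, z forward; pixel columns grow to the right and rows downward; lengths in m; the calibration is good to about 2 mm. A picture is of the moment at which its call begins. get_calibration takes no time and is no camera call.
A pose or a line that the arm cannot do raises env.IKError and nothing moves.
- env.finish_job(): hands the job in; it is judged then, once.
The state is a dict: "clock": time; "q": joint angles; "dq": joint speeds; "joint_torque": joint torques, N m; "tcp_pos": TCP position; "tcp_rot": TCP orientation; "contact_force": force on the tool from outside, world axes, zero at the start; "wrist_torque": the same for the moment, N m; "grip_width": finger opening in m; "gripper_force": force on a finger pad.
Only numpy, scipy, OpenCV 4.12 (cv2) and the standard library are available. Lean on these libraries where they do the work, as an engineer would, in place of code of your own. Each camera call takes 0.05 s, during which the arm holds its last target. There are 200 camera calls.

### The job

The sawn dental model on the bright metal plate has removable dies standing up between its fixed back teeth. With the fingertips, start on the left-hand back teeth (left as the robot sees them) and run lightly along the tops of the tooth row, round the front, to the right-hand back teeth, pressing every die that stands up fully home, level with the fixed teeth. Only touch and press: be gentle with the stone, do not lift, tip or shift the model, leave the things round it alone, and finish clear of it.

Things in the scene. Friction and masses are not known exactly. Their poses are not given: they have to be found in the camera images.
- model: sectioned dental model, loose, about 1.5 kg: bright steel plate 100x100x16 mm with a horseshoe of pink and yellow stone on it. Origin: centre of the plate's underside; z up, x from the front teeth to the open end (about away from the robot), y to the left-hand teeth. Tooth row 6 to 10 mm thick; crests of the fixed back teeth and of seated dies 42 mm above the origin; hollow inside the row
- row_left_end (a point): point on the centreline of the tooth row at crest level (42 mm above the plate's underside): middle of the two fixed left-hand back teeth, 10 mm in from that end of the row. The row is a smooth horseshoe through the five row points.
- row_left_side (a point): point on the centreline of the tooth row at crest level (42 mm above the plate's underside): on the left side of the row, about 20 mm along from the middle of the front teeth. The row is a smooth horseshoe through the five row points.
- row_front (a point): point on the centreline of the tooth row at crest level (42 mm above the plate's underside): middle of the front teeth. The row is a smooth horseshoe through the five row points.
- row_right_side (a point): point on the centreline of the tooth row at crest level (42 mm above the plate's underside): on the right side of the row, about 20 mm along from the middle of the front teeth. The row is a smooth horseshoe through the five row points.
- row_right_end (a point): point on the centreline of the tooth row at crest level (42 mm above the plate's underside): middle of the two fixed right-hand back teeth, 10 mm in from that end of the row. The row is a smooth horseshoe through the five row points.
- die1 (a joint): how far the die carrying the two left premolars stands up, m: 0 = fully home (its crest level with the fixed back teeth), at most 0.007. It slides straight down only: some 2.5 N on its crest moves it and it stays where it is left; pushed on its side it does not go down.
- die2 (a joint): how far the die carrying the left canine stands up, m: 0 = fully home (its crest level with the fixed back teeth), at most 0.007. It slides straight down only: some 2.5 N on its crest moves it and it stays where it is left; pushed on its side it does not go down.
- die3 (a joint): how far the die carrying the two left incisors stands up, m: 0 = fully home (its crest level with the fixed back teeth), at most 0.007. It slides straight down only: some 2.5 N on its crest moves it and it stays where it is left; pushed on its side it does not go down.
- die4 (a joint): how far the die carrying the two right incisors stands up, m: 0 = fully home (its crest level with the fixed back teeth), at most 0.007. It slides straight down only: some 2.5 N on its crest moves it and it stays where it is left; pushed on its side it does not go down.
- die5 (a joint): how far the die carrying the right canine stands up, m: 0 = fully home (its crest level with the fixed back teeth), at most 0.007. It slides straight down only: some 2.5 N on its crest moves it and it stays where it is left; pushed on its side it does not go down.
- die6 (a joint): how far the die carrying the two right premolars stands up, m: 0 = fully home (its crest level with the fixed back teeth), at most 0.007. It slides straight down only: some 2.5 N on its crest moves it and it stays where it is left; pushed on its side it does not go down.
- jar_blue_cap: bystander: powder jar with a blue-grey cap, 36 mm wide, 43 mm high; origin under its centre
- wax: bystander: pink wax rim, 24 x 37 x 9 mm; origin under its centre
- brush: bystander: black brush lying down, 162 mm long along its y, 8 mm thick; origin under its centre
- tan_cast: bystander: yellow plaster cast in one piece, 52 x 67 x 26 mm; origin under its centre
Not all that is in view belongs to the job. Several things look just like the model: the one meant starts nearest to the robot's base.

How it is judged:
By the outcome, as a careful person would: the job done as asked, in the order asked, and still so for the second after the job is handed in, with the robot touching nothing.
It also fails if it takes over 58 s, if anything falls off the work surface, if the arm or the gripper's body presses on something with over 40 N, if the wrist force passes 120 N, or if a joint passes its speed limit or range.

## Working session

There is one attempt and no reset: what is moved stays moved. The work goes in short steps, each a Python script; the robot and the scene stay as the last script left them, time stands still between calls to the robot, and variables do not carry over. Pictures are saved under pics/ and viewed, at most 10 in all, crops included, and the job is handed in when it is done.

```bash
ls; mkdir -p pics
python3 - <<'E'
from rig import env
import cv2
for n in ("top","side"):
    im=env.camera(n); cv2.imwrite(f"pics/{n}0.png",im[:,:,::-1])
    c=env.get_calibration(n); print(n,c)
s=env.read_state(); print(s["clock"],s["tcp_pos"],s["contact_force"])
E
```

```text
pics
top {'camera_matrix': array([[469.00039802,   0.        , 318.18834727],
       [  0.        , 469.00039802, 241.36491408],
       [  0.        ,   0.        ,   1.        ]]), 'R': array([[ 0.02591603, -0.99944017,  0.02115922],
       [-0.9926433 , -0.02823242, -0.11773784],
       [ 0.11826931, -0.01795226, -0.99281926]]), 't': array([-0.1130275 ,  0.57977921,  0.8819602 ])}
side {'camera_matrix': array([[507.81218594,   0.        , 315.5358471 ],
       [  0.        , 507.81218594, 245.85482763],
       [  0.        ,   0.        ,   1.        ]]), 'R': array([[ 0.9988703 ,  0.04205045,  0.02213342],
       [ 0.03899279, -0.45907839, -0.88753963],
       [-0.02716047,  0.88740002, -0.46019944]]), 't': array([-0.5774983 , -0.01806272,  1.02074015])}
0.1 [ 0.15009585 -0.60624014  0.23058555] [-0.12280839  0.33456111 -0.7205593 ]
```

View pics/top0.png

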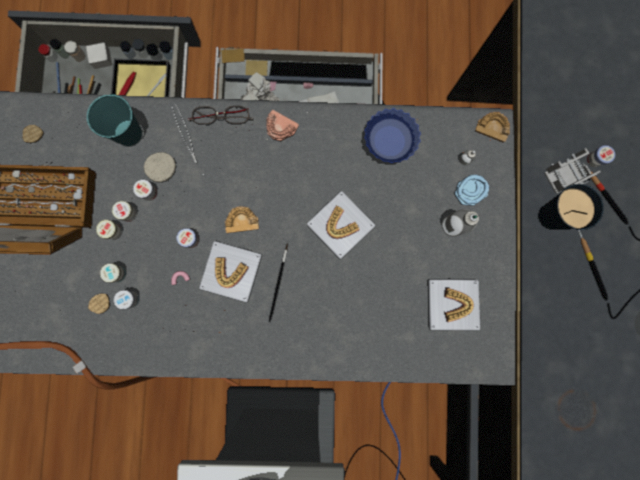

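View pics/side0.png

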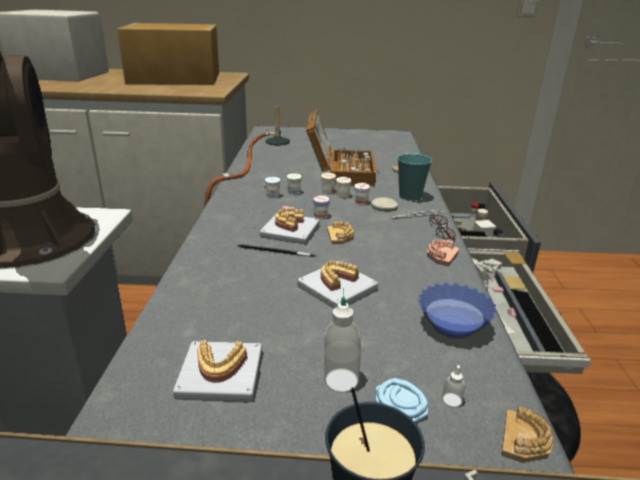

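Three look-alike models show in the top view, at about (230,271), (341,224) and (455,305). The one near the wax (180,278) and the brush (278,283) is the candidate. Next I'll check which is nearest to the base and zoom in.

```bash
cat > h.py <<'E'
import numpy as np, cv2
from rig import env
C={n:env.get_calibration(n) for n in("top","side")}
def ray(n,uv,z):
    c=C[n]; d=c["R"].T@np.linalg.inv(c["camera_matrix"])@[*uv,1]; o=-c["R"].T@c["t"]
    return o+d*(z-o[2])/d[2]
def proj(n,X):
    c=C[n]; p=c["camera_matrix"]@(c["R"]@np.asarray(X,float)+c["t"]); return p[:2]/p[2]
E
python3 - <<'E'
from h import *
for uv in ((230,271),(341,224),(455,305)):
    p=ray("top",uv,.016); print(p,np.hypot(*p[:2]))
print(proj("side",ray("top",(230,271),.016)))
t=cv2.imread("pics/top0.png")[230:315,165:275]; s=cv2.imread("pics/side0.png")[195:250,250:330]
t=cv2.resize(t,(550,425),interpolation=cv2.INTER_CUBIC); s=cv2.resize(s,(800,550),interpolation=cv2.INTER_CUBIC)
cv2.imwrite("pics/tc.png",t); cv2.imwrite("pics/sc.png",s)
# plate mask
im=cv2.imread("pics/top0.png"); hsv=cv2.cvtColor(im,cv2.COLOR_BGR2HSV)
print(im[245:250,205:210].mean((0,1)),im[285,225:228],im[260:266:2,212:232:4].tolist())
E
```

```text
[0.52107581 0.07504419 0.016     ] 0.526451923166297
[ 0.62137188 -0.14248899  0.016     ] 0.6374999056945532
[ 0.4659183  -0.37148378  0.016     ] 0.5958859471566756
[290.04496666 223.74916994]
[101.2  102.12 100.24] [[106 163 186]
 [109 167 191]
 [108 166 191]] [[[194, 190, 187], [95, 138, 169], [69, 109, 134], [61, 83, 110], [196, 191, 190]], [[192, 188, 186], [92, 137, 165], [67, 103, 119], [63, 81, 104], [194, 190, 187]], [[191, 187, 184], [97, 144, 173], [79, 123, 148], [62, 80, 102], [195, 191, 188]]]
```

View pics/tc.png

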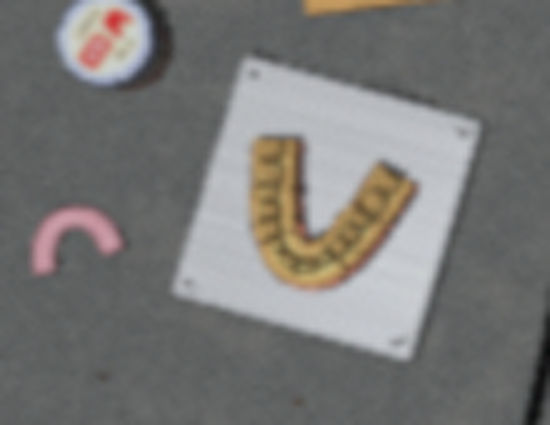

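View pics/sc.png

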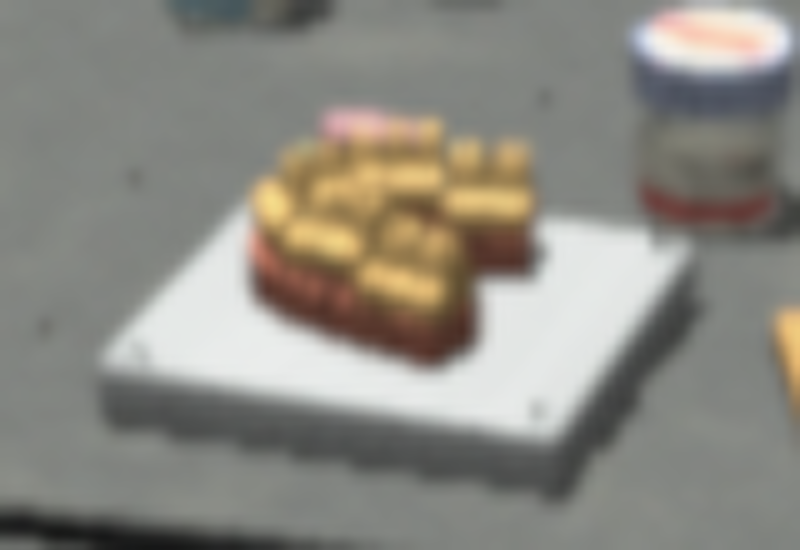

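The nearest model is at about (0.52, 0.075) world. It has its closed front toward the robot, and the left arm of the row is on the image left. Plate corners in the full top image are about (213,241), (261,255), (247,302) and (200,289). I'll fit the plate, then rectify both views onto the crest plane.

Run:
```python
from h import *
im=cv2.imread("pics/top0.png"); im2=cv2.imread("pics/side0.png")
print([-(C[n]["R"].T@C[n]["t"]) for n in C])
def plate(im,win,thr=160):
    x0,x1,y0,y1=win
    m=np.zeros(im.shape[:2],np.uint8); w=im[y0:y1,x0:x1].astype(int)
    m[y0:y1,x0:x1]=((w.min(2)>thr)&(w.max(2)-w.min(2)<25))*255
    m=cv2.morphologyEx(m,cv2.MORPH_CLOSE,np.ones((3,3)))
    c=max(cv2.findContours(m,0,2)[0],key=cv2.contourArea); return cv2.convexHull(c)[:,0].astype(float)
for n,i,w in(("top",im,(192,270,235,310)),("side",im2,(255,325,210,245))):
    h=plate(i,w); W=np.array([ray(n,p,.016)[:2] for p in h]).astype(np.float32)*1000
    r=cv2.minAreaRect(W); print(n,r)
    if n=="top": R=r
c=np.array(R[0])/1000; a=R[2]; a=(a+45)%90-45; print("yaw",a,c)
np.save("pose.npy",[*c,a])
a=np.radians(a); ex=np.array([np.cos(a),np.sin(a)]); ey=np.array([-ex[1],ex[0]])
# rectified at z=.042: image up = model +x, left = model +y, 4 px/mm, +-50mm
outs=[]
for n,i in(("top",im),("side",im2)):
    src=[];dst=[]
    for mx,my in((-50,-50),(-50,50),(50,50),(50,-50)):
        src.append(proj(n,[*(c+ex*mx/1e3+ey*my/1e3),.042])); dst.append((200-4*my,200-4*mx))
    M=cv2.getPerspectiveTransform(np.float32(src),np.float32(dst))
    o=cv2.warpPerspective(i,M,(400,400),flags=cv2.INTER_CUBIC)
    for k in range(0,400,40): cv2.line(o,(k,0),(k,4 if k!=200 else 400),(0,255,0),1); cv2.line(o,(0,k),(4 if k!=200 else 400,k),(0,255,0),1)
    outs.append(o)
cv2.imwrite("pics/rect.png",np.hstack(outs))
```

```text
[array([ 0.47413435, -0.08076247,  0.9462806 ]), array([ 0.60527399, -0.88981297,  0.46649467])]
top ((521.016357421875, 75.3603515625), (96.08499145507812, 95.6870346069336), 75.70462036132812)
side ((520.928955078125, 71.40502166748047), (104.40882873535156, 99.56704711914062), 75.37162780761719)
yaw -14.295379638671875 [0.52101636 0.07536035]
```

View pics/rect.png

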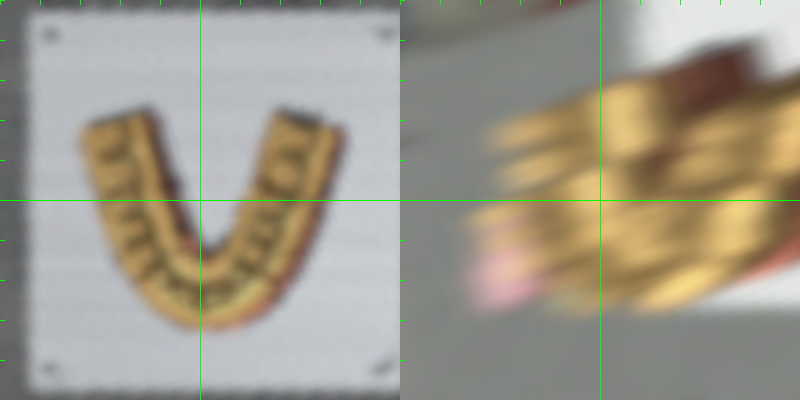

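The rectified top view shows the row roughly symmetric about the plate axis. The front is at model (-23, 0) mm, the sides at about (-10.5, ±15.5) and the row ends at about (20, ±23.5). I'll move above the left end and feel the crest there.

```bash
cat >> h.py <<'E'
from scipy.interpolate import CubicSpline
x,y,a=np.load("pose.npy"); ar=np.radians(a)
def w(mx,my,z): return [x+(mx*np.cos(ar)-my*np.sin(ar))/1e3, y+(mx*np.sin(ar)+my*np.cos(ar))/1e3, z]
K=np.array([(14,22.3),(0,19.5),(-10.5,15.5),(-20,8.5),(-23,0),(-20,-8.5),(-10.5,-15.5),(0,-19.5),(14,-22.3)])
s_=np.r_[0,np.cumsum(np.hypot(*np.diff(K,axis=0).T))]; cs=CubicSpline(s_,K)
E
python3 - <<'E'
from h import *
s=env.read_state(); print(s["tcp_rot"],s_[-1])
env.command_gripper(0.0)
for yaw in (a,a+180,a+90,a-90): print(yaw, env.inverse_kinematics(w(-5,0,.06),[180,0,yaw]))
print(env.read_state()["clock"])
E
```

```text
[-1.79916713e+02  7.70440732e-03  1.39089106e+01] 92.65531815009567
-14.295379638671875 [   1.81368951   29.57675236  -21.69914505  113.49933806   16.53542994
   39.88275592 -134.4053144 ]
165.70462036132812 [ 14.52713142  33.68258288 -39.7930703  112.45776581  30.3488052
  44.62803363  32.88396649]
75.70462036132812 [ 14.86435779  33.83884221 -40.30008323 112.43131304  30.73696177
  44.8054399  -57.46668561]
-104.29537963867188 [ 27.29722983  42.91090176 -61.35177508 111.51398698  46.77061991
  55.09067509 108.38863091]
0.8667
```

Run:
```python
from h import *
env.reach(w(14,22.3,.20),[180,0,a+90])
env.movel(w(14,22.3,.075),v=.12)
env.wait(.2); print(env.read_state()["contact_force"])
r=env.movel(w(14,22.3,.039),v=.02,stop_force=2.5)
s=env.read_state(); print(r,s["tcp_pos"],s["contact_force"],s["clock"])
for n in("top","side"): cv2.imwrite(f"pics/{n}1.png",env.camera(n)[:,:,::-1])
t=cv2.resize(cv2.imread("pics/top1.png")[225:320,160:270],(440,380)); q=cv2.resize(cv2.imread("pics/side1.png")[180:250,245:330],(340,280))
o=np.zeros((380,780,3),np.uint8); o[:,:440]=t; o[:280,440:]=q; cv2.imwrite("pics/c1.png",o)
```

```text
[-0.70431389  0.46215286 -0.70704841]
True [0.54009509 0.09349642 0.04195419] [-1.11863748 -0.53787292  6.86965489] 6.5667
```

View pics/c1.png

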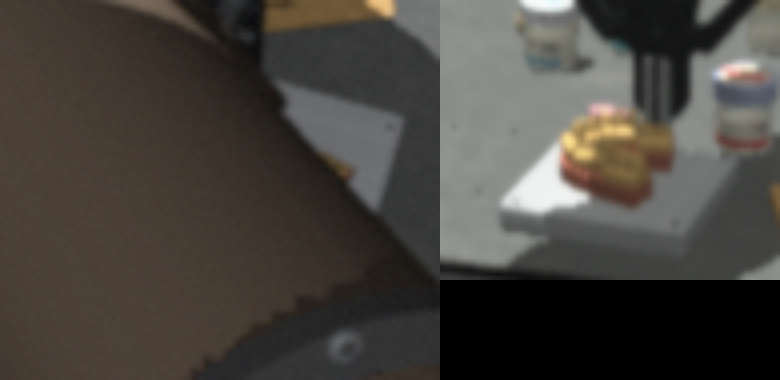

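The close-up shows the closed fingertips on the left back teeth, with the model undisturbed. The touch came at z = 0.04195, which matches the 42 mm crest. Now I'll hop along the row, pressing at each station.

Run:
```python
from h import *
Z=.04195; S=s_[-1]
env.movel(w(14,22.3,Z+.009),v=.08)
for s in np.linspace(0,S,15):
    m=cs(s)
    if s>0: env.movel(w(*m,Z+.009),v=.08)
    env.wait(.05)
    r=env.movel(w(*m,Z-.0004),v=.018,stop_force=5)
    st=env.read_state(); z1=st["tcp_pos"][2]; f1=st["contact_force"][2]; n=0
    while r and st["tcp_pos"][2]>Z+.0006 and n<2:
        n+=1; r=env.movel(w(*m,Z-.0004),v=.015,stop_force=4+2*n); st=env.read_state()
    print(np.round(m,1),round(z1*1e3,2),round(f1,1),n,round(st["tcp_pos"][2]*1e3,2),np.round(st["contact_force"],1),round(st["clock"],1))
    env.movel(w(*m,Z+.009),v=.08)
```

```text
[14.  22.3] 41.98 6.8 0 41.98 [-1.4 -0.7  6.8] 7.5
[ 7.4 21.3] 41.98 5.6 0 41.98 [-0.2 -0.1  5.6] 8.6
[ 1.  19.8] 41.96 6.6 0 41.96 [-1.4  0.1  6.6] 9.7
[-5.3 17.7] 41.89 6.7 0 41.89 [-0.3 -0.8  6.7] 10.8
[-11.4  15.1] 41.84 5.9 0 41.84 [-0.4 -1.   5.9] 11.8
[-17.   11.5] 41.65 7.2 0 41.65 [-1.2 -1.4  7.2] 12.9
[-21.3   6.5] 41.73 7.0 0 41.73 [-0.7  0.4  7. ] 14.1
[-23.   0.] 41.71 8.0 0 41.71 [-0.9 -1.3  8. ] 15.1
[-21.3  -6.5] 41.77 7.5 0 41.77 [-1.  -0.7  7.5] 16.2
[-17.  -11.5] 41.65 6.2 0 41.65 [-0.8 -0.6  6.2] 17.3
[-11.4 -15.1] 41.84 7.6 0 41.84 [-1.  -0.8  7.6] 18.4
[ -5.3 -17.7] 41.88 7.7 0 41.88 [-1.6 -1.2  7.7] 19.5
[  1.  -19.8] 41.95 6.9 0 41.95 [-1.2  0.2  6.9] 20.6
[  7.4 -21.3] 41.97 6.9 0 41.97 [-0.  -0.3  6.9] 21.6
[ 14.  -22.3] 42.01 7.2 0 42.01 [-1.9 -1.   7.2] 22.7
```

Run:
```python
from h import *
env.movel(w(14,-22.3,.2),v=.15)
env.reach([.35,-.35,.25],[180,0,a+90])
for n in("top","side"): cv2.imwrite(f"pics/{n}2.png",env.camera(n)[:,:,::-1])
t=cv2.resize(cv2.imread("pics/top2.png")[230:315,165:275],(330,255),interpolation=2); q=[cv2.resize(cv2.imread(f"pics/side{k}.png")[195:250,250:330],(400,275),interpolation=2) for k in(0,2)]
o=np.zeros((550,730,3),np.uint8); o[:255,:330]=t; o[:,330:]=np.vstack(q); cv2.imwrite("pics/c2.png",o)
d=cv2.absdiff(cv2.imread("pics/top0.png"),cv2.imread("pics/top2.png"))[235:310,192:300].max(2); print((d>40).sum(),env.read_state()["clock"])
```

```text
2 25.8583
```

View pics/c2.png

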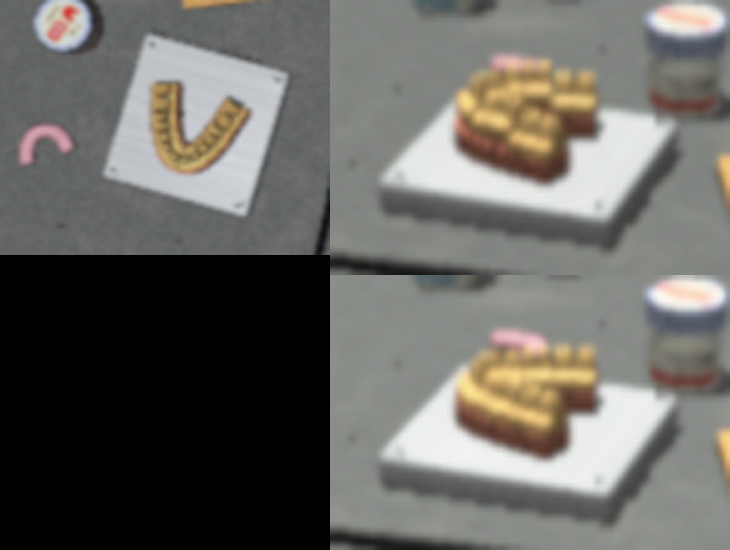

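The before and after views show an even row now, with all dies level. The plate, wax and jar have not moved, and the arm is clear, so I'm handing in.

```bash
python3 -c "
from rig import env
print(env.finish_job())"
```

```text
the job is handed in; nothing more can be done
None
```

All six dies are pressed level with the fixed teeth, working left to right in closely spaced light presses (about 8 N at most) rather than one continuous slide; the model and the things round it did not move, the arm is clear, and the job was handed in at about 26 s.

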